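# Take the paperweight carrier out of the warming kiln

### The arm

A 7-joint arm with a two-finger parallel gripper is mounted at the origin on the work surface. World frame = base frame: x ahead of the robot, y to its left, z up, the work surface at z = 0. Lengths are in m, angles in rad, forces in N, time in s.
With the tool pointing down it reaches from about 0.4 to 0.85 m from the base axis. Payload 10.4 kg.
Tool frame: the origin (TCP) lies midway between the tips of the shut fingers; the grasp point (between the pads) lies 19 mm behind it; x points along the fingers, z is the direction in which the jaws open and shut, and the axes are right-handed (so a half turn about x gives the same grasp; the last joint's range is limited). The gripper opens to 87 mm and grips with 3 to 60 N. Pads are 19 mm wide; open, the fingers measure 117 mm over their backs; the gripper's body (75 mm by 190 mm) begins 51 mm behind the grasp point.
Start: joints at [-1.257, 0.332, -0.065, 1.46, 0.022, 1.35, -0.088], TCP at [0.207, 0.59, 0.223] pointing down, gripper open.
Joint ranges: [-2.6, 2.6], [-0.5, 2.12], [-1.47, 1.34], [0.16, 2.42], [-1.27, 4.41], [0.06, 2.06], [-2.6, 2.6]. Speed limits (rad/s): [2.22, 2.22, 2.79, 2.79, 3.14, 3.14, 3.14].

### API

Orientations are given as a unit quaternion [x, y, z, w].
In Python, from bench import read_state, camera, camera_params, close_job gives the robot as it stands.
- The arm moves only by the tool arm_command, never from a script. Its argument "targets" is a list of rows, each a list of 7 numbers: the closure in counts, from 0 (fully open) to 255 (shut), then the shift along the tool's x, y, z in mm, then the turn, a rotation vector about the tool's x, y, z in rad. A call has 1 to 10 rows; each row is the pose to reach, as a shift and turn from the pose commanded when the call began, along the tool's axes at that moment; what a row does not reach only later rows make up. A row lasts 1/10 s, in which the tool goes at most 50 mm and 8.59 degrees, less where a joint would pass 70% of its speed; a pose out of reach is approached as far as the arm can. A call with a gripper value outside its range is refused whole. The fingers move at their own pace and stop on an object; "newtons" is the grip in N (left out, the last holds). Time passes only in rows, so rows that repeat a pose let the fingers close. It gives the time, the measured TCP pose, the force and the opening at its end, in the units of the state.
- read_state(): the state, without advancing time (a new reading comes with each control period).
- camera(name): name is "scene" or "top"; returns the picture (400x640x3 uint8, red, green, blue); there is no depth.
- camera_params(name): a dict with "intrinsics" (3x3 intrinsics, pixels), "xyz" and "orientation" of the camera in the world. Camera axes: x right, y down, z forward; pixel columns grow to the right and rows downward; lengths in m; the calibration is good to about 2 mm. A picture is of the moment at which its call begins. camera_params takes no time and is no camera call.
- close_job(): hands the job in, once; it reports no verdict.
The state is a dict: "time": time; "joint_positions": joint angles; "joint_vel": joint speeds; "joint_torque": joint torques, N m; "ee_pos": TCP position; "eef_rot": TCP orientation; "ft_force": force on the tool from outside, world axes, zero at the start; "torque": the same for the moment, N m; "width": finger opening in m.
Only numpy, scipy, OpenCV 4.12 (cv2) and the standard library are available. Lean on these libraries where they do the work, as an engineer would, in place of code of your own. Each camera call takes 0.05 s, during which the arm holds its last target.

### The job

Swing the kiln's door wide open by its handle (to about a right angle), lift the sprung plunger on its roof by the T-bar and give it a quarter turn so that it stays latched up. Then draw the carrier of glass paperweights out through the doorway by its upright handle and set it down, without dropping or tipping it, squarely on the middle of the grey cooling board beside the kiln. Leave the door open and the plunger latched, and leave the other things on the bench where they are.

Things in the scene. Friction and masses are not known exactly. Their poses are not given: they have to be found in the camera images.
- kiln: Grey sheet-metal warming kiln, fixed; 215 mm deep (x), 190 wide (y), walls and roof 180 mm high. Origin on the table under the middle of its front face; x points into it, z up. The chamber (130 mm wide, floor 90 mm up) opens to the front. The roof (underside 172 mm up) starts 85 mm behind the front face; ahead of it the chamber is open above and the carrier's handle stands up there.
- door (a joint): Kiln door, rad: 0 shut, grows as it swings towards the robot (clockwise from above), to 1.9; may start slightly ajar. Light, little friction, stays where left. 172 mm wide, 94 high, 20 thick, top 180 mm above the table. Upright hinge line at its left edge, at kiln x 0, y +85 mm.
- door_hinge (a point): Point on the door's upright hinge line, 160 mm above the table.
- door_handle (a point): Grip point on the door handle: upright round steel bar 14 mm thick, 79 mm long, axis 38 mm off the door's outer face (58 mm ahead of and 125 mm across from the hinge line when shut), top end free. The point is on its axis, 160 mm above the table, 20 mm below its top. Its axes turn with the door and match the kiln's when shut.
- plunger (a joint): Lift of the sprung index plunger, m: 0 with its pin 10 mm deep in the carrier, at most 0.024. A spring pulls it down with 5 to 9 N. Two cheeks on the roof flank a cross-pin on its stem: it turns only when lifted over 15 mm, and if let go while turned it rests on the cheeks 15 mm up, latched.
- tbar (a joint): Turn of the plunger's T-bar about the upright axis, rad: 0 with the bar along the kiln's x (as it starts), positive anticlockwise from above, -1.6 to 1.6. A quarter turn either way latches.
- tbar_grip (a point): Centre of the plunger's black T-bar, above the kiln's roof 105 mm behind the front face; bar 50 mm long (along this point's x), 14 mm wide, 16 mm high; 238 mm above the table with the pin down. Turns and rises with the bar.
- carrier_centre (a point): Loose paperweight carrier, 0.6 kg: middle of its 115 (x) by 110 mm (y) base plate, 50 mm above the underside; starts 63.5 mm behind the kiln's front face, x along the kiln's. It bears glass balls (to 48 mm high) and at the rear (+x) a block 74 mm high with the pin's hole. The block is under the roof: draw it out level at least 130 mm before lifting.
- carrier_grip (a point): Grip point on the carrier's handle: upright steel blade 36 mm long (x), 12 mm thick (y), its top 118 mm above the carrier's underside. The point is 14 mm below its top, 15.5 mm ahead (-x) of the plate's middle, 54 mm above carrier_centre; in the kiln 194 mm above the table and 57 mm ahead of the plunger's axis.
- board_top (a point): Middle of the top face of the cooling board: a plain light grey fire-proof slab 180 by 180 mm, 22 mm thick, fixed flat on the table to the right of the kiln; x and y along its edges. It swaps places with a steel tool tray (100 by 150 mm, 30 mm high).
- tray: Shallow open steel tray with two tools, 100 (x) by 150 (y) by 30 mm high, fixed; origin under its middle.
- shaper: Bystander: wooden shaping block, 72 mm wide, 46 mm high, with a stick handle to its +y reaching 120 mm; origin under the block's middle.
- jacks: Bystander: dark steel glass tongs lying flat, about 165 mm long (x), 66 mm wide, 14 mm high; origin in the middle on the table.
- jar: Bystander: closed amber glass jar, 68 mm across, 90 mm high; origin under its middle.
- tumbler: Bystander: green glass tumbler, 72 mm across, 95 mm high; origin under its middle.
- vase: Bystander: clear glass vase, 90 mm across, 130 mm high; origin under its middle.
- hammer: Bystander: hammer lying flat, about 280 mm long, its handle along its x.
Not all that is in view belongs to the job. What is shaped like the part that bears carrier_centre but orange is not meant.

How it is judged:
By the outcome, as a careful person would: the job done as asked, in the order asked, and still so for the second after the job is handed in, with the robot touching nothing.
It also fails if it takes over 64 s, if anything falls off the work surface, if the arm or the gripper's body presses on something with over 40 N, if the wrist force passes 120 N, or if a joint passes its speed limit or range.

## Working session

There is one attempt and no reset: what is moved stays moved. The work goes in short steps, Python scripts to look and compute and a tool call to move; the robot and the scene stay as the last step left them, time stands still between calls to the robot, and variables do not carry over. Pictures are saved under pics/ and viewed, and the job is handed in when it is done.

Besides the shell and the picture viewer there is one more tool, called after "Request:" in YAML: its name, and indented under it one key for each argument. arm_command: Moves the arm, as the interface text tells. Its arguments: {"type":"object","properties":{"targets":{"type":"array"},"newtons":{"type":"number"}},"required":["targets"]}

```bash
mkdir -p pics; ls; python3 - <<'E'
from bench import *
import cv2
print(read_state())
for n in("scene","top"):
    print(n,camera_params(n)); cv2.imwrite(f"pics/{n}0.png",camera(n)[:,:,::-1])
E
```

```text
pics
{'time': 0.0, 'joint_positions': array([-1.25658927,  0.33288392, -0.06467632,  1.46095747,  0.02156954,
        1.34989378, -0.08848515]), 'joint_vel': array([-3.89361632e-04,  3.14723529e-04, -2.01538715e-05,  1.48543982e-05,
       -9.52276207e-04, -6.46939942e-04,  1.90494338e-04]), 'joint_torque': array([ 6.22879429e-05, -6.23263550e+01,  2.47502618e-02, -3.89905357e+01,
       -6.12646225e-02,  3.97163176e-02,  1.25103288e-04]), 'ee_pos': array([0.20642624, 0.58950841, 0.22173864]), 'eef_rot': array([-0.4094337 ,  0.57713775,  0.40881511,  0.57632132]), 'ft_force': array([ 0.04556856, -0.02452992,  0.0513682 ]), 'torque': array([-0.01071699,  0.05889425,  0.01227316]), 'width': 0.08701887734619321}
scene {'intrinsics': array([[426.27188293,   0.        , 321.25945437],
       [  0.        , 426.27188293, 202.79868056],
       [  0.        ,   0.        ,   1.        ]]), 'xyz': array([ 1.48134695, -0.12149197,  0.75822004]), 'orientation': array([ 0.68496888,  0.53918854, -0.31481562, -0.37547899])}
top {'intrinsics': array([[458.91941272,   0.        , 320.49156092],
       [  0.        , 458.91941272, 196.92758974],
       [  0.        ,   0.        ,   1.        ]]), 'xyz': array([0.36579802, 0.05319823, 1.39039428]), 'orientation': array([ 0.71429786, -0.69591286,  0.04511179, -0.05872639])}
```

View pics/scene0.png

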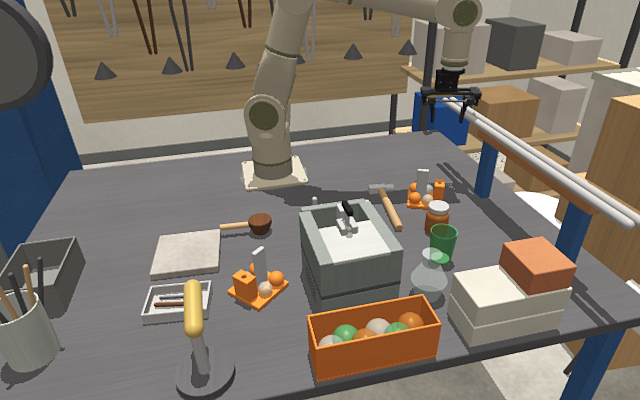

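View pics/top0.png

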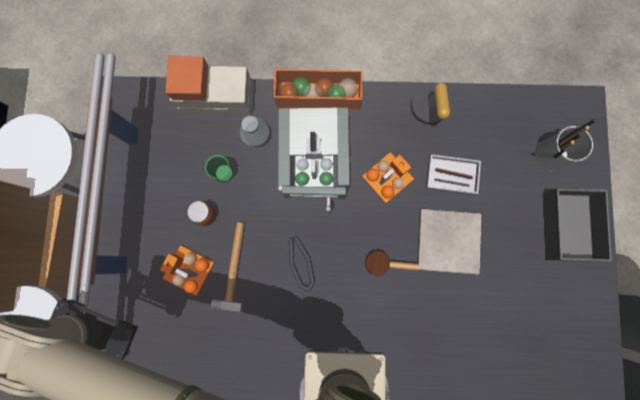

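```bash
cat > h.py <<'E'
import numpy as np, cv2
from bench import *
from scipy.spatial.transform import Rotation as R
def ray(n,uv,z):
    p=camera_params(n);K=p["intrinsics"];d=R.from_quat(p["orientation"]).apply(np.linalg.inv(K)@[uv[0],uv[1],1]);o=np.array(p["xyz"]);return o+d*(z-o[2])/d[2]
def proj(n,X):
    p=camera_params(n);c=R.from_quat(p["orientation"]).inv().apply(np.array(X)-p["xyz"]);q=p["intrinsics"]@c;return q[:2]/q[2]
def crop(n,img,x0,y0,x1,y1,s,name):
    c=cv2.resize(img[y0:y1,x0:x1],None,fx=s,fy=s,interpolation=cv2.INTER_CUBIC);cv2.imwrite(name,c)
E
python3 - <<'E'
from h import *
a=cv2.imread("pics/top0.png");b=cv2.imread("pics/scene0.png")
crop("t",a,260,90,370,220,4.5,"pics/c1.png");crop("s",b,290,185,410,285,6,"pics/c2.png")
E
```

```text
(no output)
```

View pics/c1.png

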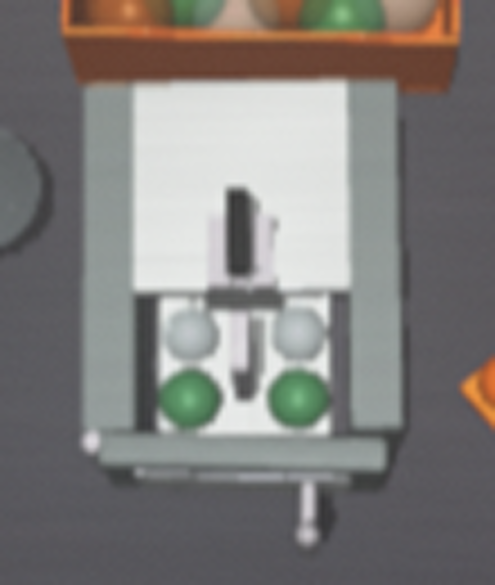

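View pics/c2.png

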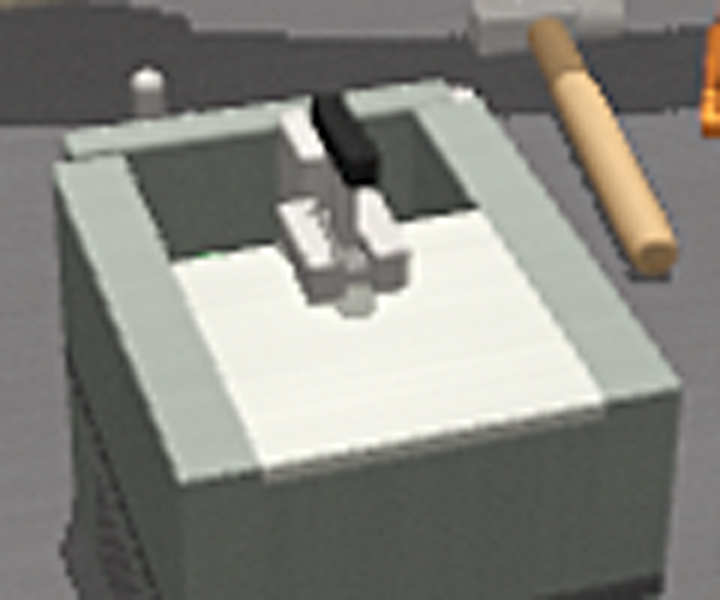

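```bash
python3 - <<'E'
from h import *
f=lambda x,y:(x/4.5+260-.4,y/4.5+90-.4)
for nm,p,z in [("RL",(84,80),.18),("RR",(397,80),.18),("FL",(82,432),.18),("FR",(402,428),.18),("hinge",(92,440),.18),("handle",(307,535),.18),("tbarF",(239,274),.246),("tbarR",(237,190),.246),("gripR",(239,310),.208),("gripF",(240,374),.208),("roofFL",(133,292),.18),("roofFR",(352,292),.18)]:
    print(nm,ray("top",f(*p),z).round(4))
g=lambda x,y:(x/6+290-.4,y/6+185-.4)
for nm,p,z in [("RL",(682,385),.18),("RR",(180,482),.18),("FR",(55,168),.18),("handle",(147,75),.18),("hinge",(462,93),.18),("tbarF",(326,100),.246),("tbarR",(362,168),.246),("gripR",(312,155),.208),("gripF",(290,115),.208)]:
    print("s",nm,ray("scene",g(*p),z).round(4))
# board mask
a=cv2.imread("pics/top0.png")
hsv=cv2.cvtColor(a,cv2.COLOR_BGR2HSV)
m=np.zeros(a.shape[:2],np.uint8);r=hsv[190:290,400:500];m[190:290,400:500]=((r[...,2]>130)&(r[...,1]<40))*255
c=max(cv2.findContours(m,0,1)[0],key=cv2.contourArea);rc=cv2.minAreaRect(c);print(rc)
B=np.array([ray("top",q,.022)for q in cv2.boxPoints(rc)]);print(B.round(4),B.mean(0),np.linalg.norm(np.diff(B,axis=0),axis=1))
b=cv2.imread("pics/scene0.png");hs=cv2.cvtColor(b,cv2.COLOR_BGR2HSV)
m=np.zeros(b.shape[:2],np.uint8);r=hs[220:285,140:230];m[220:285,140:230]=((r[...,2]>140)&(r[...,1]<45))*255
n,l,s,ce=cv2.connectedComponentsWithStats(m);print(s[:6])
crop("t",a,350,140,500,290,4,"pics/c3.png")
E
```

```text
RL [0.7908 0.202  0.18  ]
RR [0.7948 0.0109 0.18  ]
FL [0.5726 0.1942 0.18  ]
FR [0.5796 0.0039 0.18  ]
hinge [0.5679 0.1881 0.18  ]
handle [0.5142 0.0587 0.18  ]
tbarF [0.6546 0.1008 0.246 ]
tbarR [0.7039 0.1034 0.246 ]
gripR [0.6425 0.1018 0.208 ]
gripF [0.6043 0.1    0.208 ]
roofFL [0.6587 0.167  0.18  ]
roofFR [0.6617 0.0354 0.18  ]
s RL [0.7882 0.2044 0.18  ]
s RR [0.7957 0.0142 0.18  ]
s FR [0.5827 0.0078 0.18  ]
s handle [0.5176 0.061  0.18  ]
s hinge [0.5692 0.1909 0.18  ]
s tbarF [0.6645 0.1032 0.246 ]
s tbarR [0.7149 0.1031 0.246 ]
s gripR [0.6436 0.1031 0.208 ]
s gripF [0.6115 0.1024 0.208 ]
((449.9800109863281, 241.3599853515625), (61.3498420715332, 62.18189239501953), 3.1798300743103027)
[[ 0.3564 -0.2085  0.022 ]
 [ 0.5402 -0.2195  0.022 ]
 [ 0.5345 -0.4014  0.022 ]
 [ 0.3515 -0.3869  0.022 ]] [ 0.4456376 -0.304079   0.022    ] [0.18412163 0.18197267 0.18364242]
[[     0      0    640    400 253435]
 [   226    223      1      1      1]
 [   219    224      1      1      1]
 [   149    229     71     46   2488]
 [   162    281     25      4     39]
 [   199    280     13      5     36]]
```

View pics/c3.png

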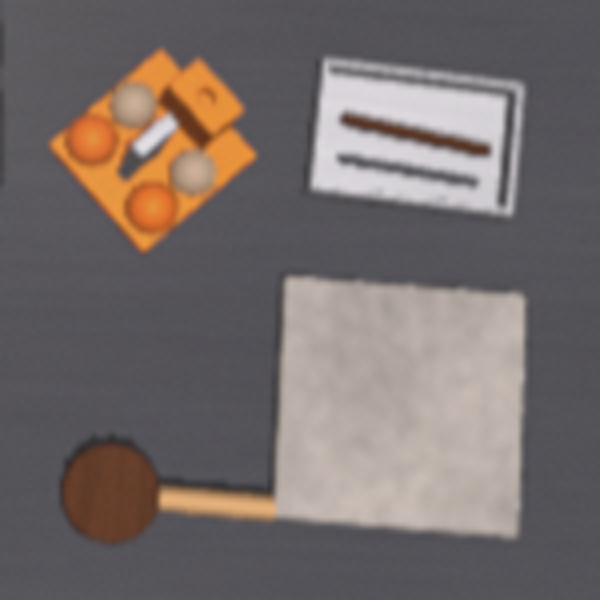

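```bash
cat >> h.py <<'E'
def rows(targets, base=None):
    """targets: list of (counts, world xyz TCP, yaw of jaw-axis change) -> rows. base=(p,R) commanded"""
E
python3 - <<'E'
from h import *
s=read_state();print(R.from_quat(s["eef_rot"]).as_matrix().round(3))
a=cv2.imread("pics/top0.png");b=cv2.imread("pics/scene0.png")
def quad(n,im,x0,y0,x1,y1,v):
    hs=cv2.cvtColor(im,cv2.COLOR_BGR2HSV);m=np.zeros(im.shape[:2],np.uint8);r=hs[y0:y1,x0:x1];m[y0:y1,x0:x1]=((r[...,2]>v)&(r[...,1]<50))*255
    m=cv2.morphologyEx(m,cv2.MORPH_OPEN,np.ones((9,9)))
    c=max(cv2.findContours(m,0,1)[0],key=cv2.contourArea)
    h=cv2.convexHull(c);q=cv2.approxPolyN(h,4)[0] if hasattr(cv2,'approxPolyN') else cv2.approxPolyDP(h,5,True)[:,0]
    B=np.array([ray(n,t,.022) for t in q]);print(n,q.tolist(),B.round(4).tolist(),B.mean(0).round(4));d=np.roll(B,-1,0)-B
    print(np.linalg.norm(d,axis=1).round(4),(np.degrees(np.arctan2(d[:,1],d[:,0]))%90).round(1))
quad("top",a,400,190,500,290,120);quad("scene",b,140,220,230,280,140)
crop("s",b,130,205,330,315,4,"pics/c4.png")
E
```

```text
[[-0.    -0.944  0.33 ]
 [-0.001  0.33   0.944]
 [-1.    -0.    -0.001]]
top [[480, 213], [480, 274], [418, 269], [421, 209]] [[0.5314, -0.3944, 0.022], [0.3519, -0.3902, 0.022], [0.3613, -0.2096, 0.022], [0.539, -0.2192, 0.022]] [ 0.4459 -0.3034  0.022 ]
[0.1796 0.1808 0.1779 0.1753] [88.7 87.  86.9 87.5]
scene [[218, 266], [148, 275], [159, 235], [220, 228]] [[0.5437, -0.2153, 0.022], [0.5346, -0.3969, 0.022], [0.3505, -0.3863, 0.022], [0.3603, -0.2061, 0.022]] [ 0.4473 -0.3012  0.022 ]
[0.1818 0.1844 0.1805 0.1837] [87.1 86.7 86.9 87.1]
```

View pics/c4.png

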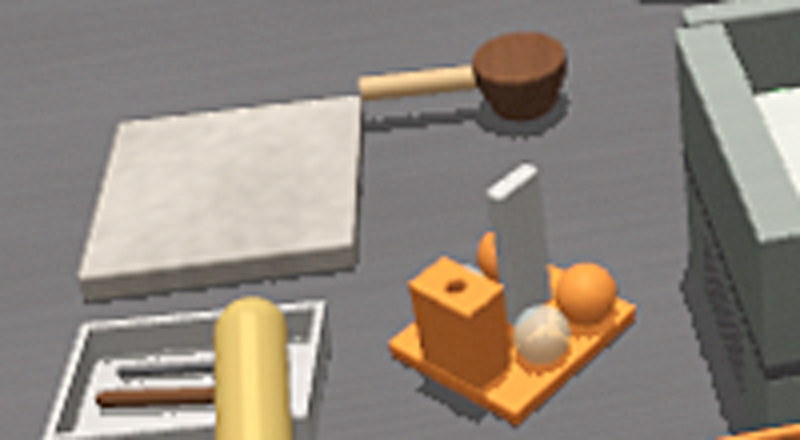

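```bash
cat >> h.py <<'E'
def rel(*T):
    "T: (x,y,z,jaw yaw deg)"
    s=read_state();p=s["ee_pos"];Q=R.from_quat(s["eef_rot"])
    print("t",round(s["time"],2),p.round(4),"q",s["joint_positions"].round(2),"F",s["ft_force"].round(1),"w",round(s["width"],4))
    z=Q.apply([0,0,1]);print("yaw",np.degrees(np.arctan2(z[1],z[0])).round(2),"tilt x",Q.apply([1,0,0]).round(4))
    for x,y,zz,yaw in T:
        c,n=np.cos(np.radians(yaw)),np.sin(np.radians(yaw))
        G=R.from_matrix(np.array([[0,-n,c],[0,c,n],[-1,0,0]]))
        print((Q.inv().apply(np.array([x,y,zz])-p)*1000).round(1).tolist(),(Q.inv()*G).as_rotvec().round(3).tolist())
E
python3 - <<'E'
from h import *
rel((.516,.060,.235,90))
E
```

```text
t 0.1 [0.2064 0.5895 0.2218] q [-1.26  0.33 -0.06  1.46  0.02  1.35 -0.09] F [-0.3 -0.5  1.4] w 0.087
yaw 70.7 tilt x [-4.0e-04 -1.2e-03 -1.0e+00]
[-12.6, -467.2, -397.5] [-0.337, -0.001, -0.0]
```

Request:
arm_command:
  targets:
    - [110,-12,-467,-398,-0.337,0,0]
    - [110,-12,-467,-398,-0.337,0,0]
    - [110,-12,-467,-398,-0.337,0,0]
    - [110,-12,-467,-398,-0.337,0,0]
    - [110,-12,-467,-398,-0.337,0,0]
    - [110,-12,-467,-398,-0.337,0,0]
    - [110,-12,-467,-398,-0.337,0,0]
    - [110,-12,-467,-398,-0.337,0,0]
    - [110,-12,-467,-398,-0.337,0,0]
    - [110,-12,-467,-398,-0.337,0,0]

```text
time: 1.1
ee_pos: [0.4589, 0.1562, 0.2323]
eef_rot: [-0.5, 0.5, 0.5, 0.5]
ft_force: [1.3, 0.4, -0.1]
width: 0.0495
```

```bash
python3 - <<'E'
from h import *
rel((.516,.060,.235,90),(.516,.060,.141,90))
E
```

```text
t 1.1 [0.4589 0.1562 0.2323] q [-0.7   0.01  0.28  1.82 -0.    1.32  1.15] F [ 1.3  0.4 -0.1] w 0.0495
yaw 90.02 tilt x [ 1.e-04  3.e-04 -1.e+00]
[-2.7, -57.0, -96.2] [0.0, 0.0, 0.0]
[91.3, -57.0, -96.2] [0.0, 0.0, 0.0]
```

Request:
arm_command:
  targets:
    - [110,-3,-57,-96,0,0,0]
    - [110,-3,-57,-96,0,0,0]
    - [110,-3,-57,-96,0,0,0]
    - [110,-3,-57,-96,0,0,0]
    - [110,-3,-57,-96,0,0,0]

```text
time: 1.6
ee_pos: [0.5148, 0.0635, 0.2349]
eef_rot: [-0.5, 0.5, 0.501, 0.5]
ft_force: [-0.5, 0.6, 0.1]
width: 0.0494
```

```bash
python3 - <<'E'
from h import *
rel((.516,.060,.141,90))
a=camera("top")[:,:,::-1];b=camera("scene")[:,:,::-1]
crop("t",a,260,120,370,220,5,"pics/d1.png");crop("s",b,260,120,400,240,5,"pics/d2.png")
E
```

```text
t 1.6 [0.5148 0.0635 0.2349] q [-0.58  0.08  0.39  1.74 -0.03  1.33  1.39] F [-0.5  0.6  0.1] w 0.0494
yaw 90.07 tilt x [-1.e-03  4.e-04 -1.e+00]
[93.9, -1.2, -3.5] [0.001, 0.0, -0.001]
```

View pics/d2.png

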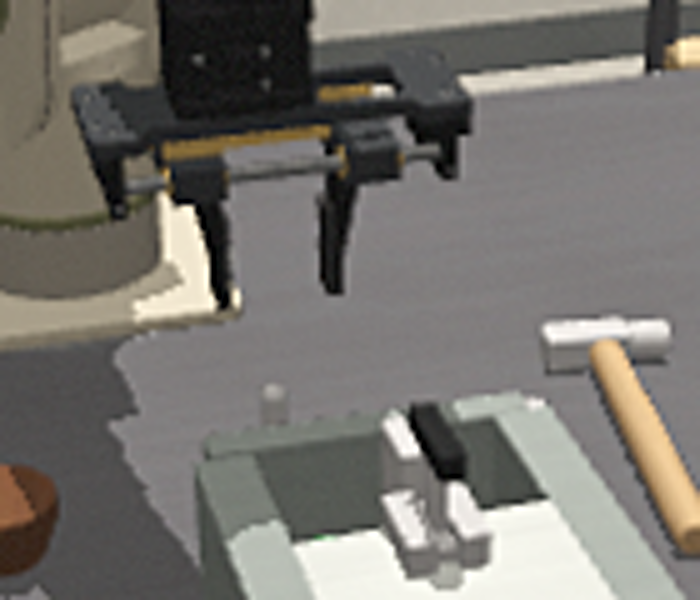

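View pics/d1.png

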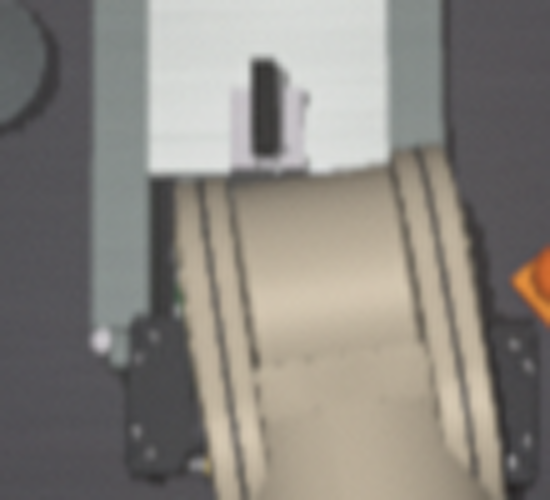

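Request:
arm_command:
  targets:
    - [110,40,0,0,0,0,0]
    - [110,80,0,0,0,0,0]
    - [110,94,0,0,0,0,0]
    - [110,94,0,0,0,0,0]

```text
time: 2.1
ee_pos: [0.514, 0.063, 0.1399]
eef_rot: [-0.5, 0.501, 0.501, 0.498]
ft_force: [0.2, -0.1, 0.4]
width: 0.0492
```

```bash
python3 - <<'E'
from h import *
rel((.516,.060,.141,90))
b=camera("scene")[:,:,::-1]
crop("s",b,260,120,400,240,5,"pics/d3.png")
E
```

```text
t 2.1 [0.514  0.063  0.1399] q [-0.56  0.16  0.39  1.86 -0.07  1.13  1.42] F [ 0.2 -0.1  0.4] w 0.0492
yaw 90.11 tilt x [-3.5e-03 -8.0e-04 -1.0e+00]
[-1.1, -2.0, -3.0] [0.002, -0.001, -0.003]
```

View pics/d3.png

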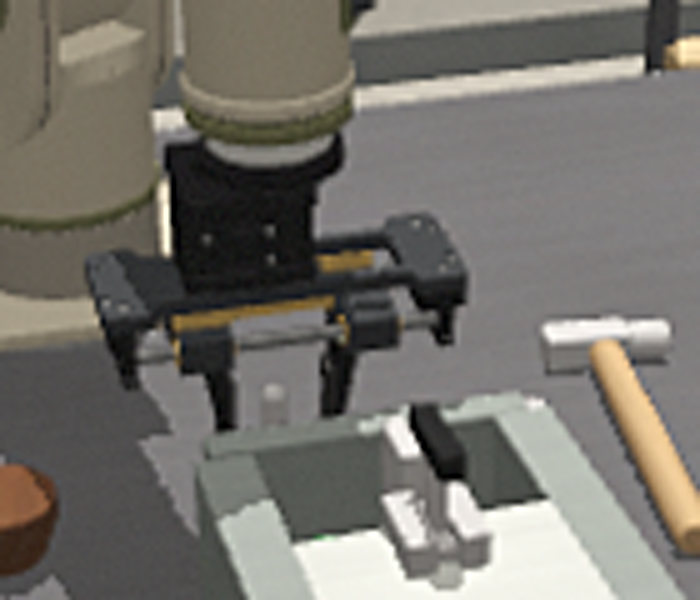

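Request:
arm_command:
  targets:
    - [170,0,-2,-3,0,0,0]
    - [220,0,-2,-3,0,0,0]
    - [255,0,-2,-3,0,0,0]
    - [255,0,-2,-3,0,0,0]
    - [255,0,-2,-3,0,0,0]
  newtons: 25

```text
time: 2.65
ee_pos: [0.5176, 0.0593, 0.1416]
eef_rot: [-0.5, 0.5, 0.5, 0.5]
ft_force: [0.1, 0.1, -0.2]
width: 0.0176
```

```bash
python3 - <<'E'
from h import *
k=np.array([.577,.1]);rk=lambda v,a:R.from_euler('z',a).apply([v[0],v[1],0])[:2]
yaw=.035
s=read_state();p=s["ee_pos"]
# calibrated: handle now at p; hinge
H=k+rk((0,.085),yaw);r=p[:2]-H;print("hinge",H,"r",np.linalg.norm(r),np.hypot(.058,.125))
a0=np.arctan2(r[1],r[0]);shut=np.arctan2(-.125,-.058)+yaw;th0=(shut-a0)%(2*np.pi);th0=(th0+np.pi)%(2*np.pi)-np.pi;print("door",th0)
L=np.linalg.norm(r)
T=[]
for th in np.radians(np.arange(10,93,10).tolist()+[92]):
    a=shut-th;q=H+L*np.array([np.cos(a),np.sin(a)]);T.append((q[0],q[1],.140,90-np.degrees(th-th0)))
rel(*T)
E
```

```text
hinge [0.57402561 0.18494794] r 0.13774609679426225 0.13780058055030103
door 0.022909580773357696
t 2.65 [0.5176 0.0593 0.1416] q [-0.56  0.17  0.39  1.86 -0.07  1.13  1.43] F [ 0.1  0.1 -0.2] w 0.0176
yaw 90.01 tilt x [ 4.e-04  3.e-04 -1.e+00]
[1.6, 18.3, 10.0] [0.152, 0.0, 0.0]
[1.6, 37.3, 24.7] [0.326, 0.0, 0.0]
[1.6, 53.4, 42.5] [0.501, 0.0, 0.0]
[1.6, 66.1, 62.9] [0.675, 0.0, 0.0]
[1.6, 75.2, 85.1] [0.85, 0.0, 0.0]
[1.6, 80.2, 108.6] [1.025, 0.001, 0.0]
[1.6, 81.1, 132.6] [1.199, 0.001, 0.0]
[1.6, 77.8, 156.4] [1.374, 0.001, 0.0]
[1.6, 70.4, 179.2] [1.548, 0.001, 0.0]
[1.6, 68.4, 183.6] [1.583, 0.001, 0.0]
```

Request:
arm_command:
  targets:
    - [255,0,0,0,0,0,0]
    - [255,0,0,0,0,0,0]
    - [255,0,9,4,0.07,0,0]
    - [255,0,18,10,0.152,0,0]
    - [255,0,28,17,0.24,0,0]
    - [255,0,37.3,24.7,0.326,0,0]
    - [255,0,46,33,0.41,0,0]
    - [255,0,53.4,42.5,0.501,0,0]
    - [255,0,60.3,52.4,0.588,0,0]
    - [255,0,66.1,62.9,0.675,0,0]
  newtons: 25

```text
time: 3.65
ee_pos: [0.4516, 0.1223, 0.1415]
eef_rot: [-0.305, 0.637, 0.305, 0.638]
ft_force: [4.6, 0.5, -1.5]
width: 0.0131
```

```bash
cat > arc.py <<'E'
from h import *
import sys
k=np.array([.577,.1]);yaw=.035;H=np.array([.57402561,.18494794]);L=.13775;shut=np.arctan2(-.125,-.058)+yaw
s=read_state();r=s["ee_pos"][:2]-H;print("r",np.linalg.norm(r),"door",np.degrees((shut-np.arctan2(r[1],r[0]))%(2*np.pi)))
rel(*[((H[0]+L*np.cos(shut-t)),H[1]+L*np.sin(shut-t),.1415,90-np.degrees(t-.023)) for t in np.radians([float(x) for x in sys.argv[1:]])])
E
python3 arc.py 45 50 55 60 65 70 75 80 85 90 92
```

```text
r 0.13754054600397622 door 40.005834241180835
t 3.65 [0.4516 0.1223 0.1415] q [-0.7   0.04  0.35  1.98 -0.02  1.12  0.55] F [ 4.6  0.5 -1.5] w 0.0131
yaw 51.11 tilt x [ 1.3e-03  1.0e-04 -1.0e+00]
[0.0, 10.8, 5.2] [0.084, 0.001, 0.001]
[0.0, 21.1, 11.4] [0.171, 0.001, 0.001]
[0.0, 30.7, 18.6] [0.258, 0.001, 0.001]
[0.0, 39.7, 26.6] [0.345, 0.001, 0.001]
[0.0, 48.0, 35.3] [0.433, 0.001, 0.001]
[0.0, 55.5, 44.7] [0.52, 0.001, 0.001]
[0.0, 62.1, 54.7] [0.607, 0.001, 0.001]
[0.0, 67.9, 65.3] [0.694, 0.001, 0.001]
[0.0, 72.7, 76.3] [0.782, 0.001, 0.001]
[0.0, 76.5, 87.7] [0.869, 0.001, 0.0]
[0.0, 77.7, 92.3] [0.904, 0.001, 0.0]
```

Request:
arm_command:
  targets:
    - [255,0,10.8,5.2,0.084,0,0]
    - [255,0,21,11.4,0.171,0,0]
    - [255,0,30.7,18.6,0.258,0,0]
    - [255,0,39.7,26.6,0.345,0,0]
    - [255,0,48,35.3,0.433,0,0]
    - [255,0,55.5,44.7,0.52,0,0]
    - [255,0,62,54.7,0.607,0,0]
    - [255,0,68,65.3,0.694,0,0]
    - [255,0,72.7,76.3,0.782,0,0]
    - [255,0,77,89,0.88,0,0]

```text
time: 4.65
ee_pos: [0.4476, 0.2393, 0.1415]
eef_rot: [-0.004, 0.707, 0.004, 0.707]
ft_force: [5.8, -3.7, 0.4]
width: 0.0135
```

```bash
python3 arc.py 91
```

```text
r 0.13757238080863782 door 90.36275453600888
t 4.65 [0.4476 0.2393 0.1415] q [-0.85  0.13  0.29  1.89 -0.04  1.13 -0.53] F [ 5.8 -3.7  0.4] w 0.0135
yaw 0.65 tilt x [ 1.1e-03 -7.0e-04 -1.0e+00]
[0.0, 1.5, 0.5] [0.006, 0.001, 0.001]
```

Door at about 90°. Settle, release to ~45 mm, rise.

Request:
arm_command:
  targets:
    - [255,0,1,0.5,0,0,0]
    - [255,0,1,0.5,0,0,0]
    - [120,0,1,0.5,0,0,0]
    - [120,0,1,0.5,0,0,0]
    - [120,0,1,0.5,0,0,0]
    - [120,0,1,0.5,0,0,0]
    - [120,-40,1,0.5,0,0,0]
    - [120,-80,1,0.5,0,0,0]
    - [120,-130,1,0.5,0,0,0]
    - [120,-180,1,0.5,0,0,0]

```text
time: 5.65
ee_pos: [0.4467, 0.2404, 0.3231]
eef_rot: [-0.006, 0.707, 0.006, 0.707]
ft_force: [0.8, 0.6, 0.5]
width: 0.0458
```

```bash
python3 - <<'E'
from h import *
rel((.682,.1037,.33,92))
a=camera("top")[:,:,::-1];b=camera("scene")[:,:,::-1]
crop("t",a,250,90,370,240,4,"pics/e1.png");crop("s",b,260,120,400,240,5,"pics/e2.png")
E
```

```text
t 5.65 [0.4467 0.2404 0.3231] q [-0.86  0.02  0.29  1.61 -0.01  1.51 -0.56] F [0.8 0.6 0.5] w 0.0458
yaw 0.93 tilt x [-6.e-04 -1.e-04 -1.e+00]
[-7.1, -140.5, 233.1] [-1.59, -0.001, -0.0]
```

View pics/e1.png

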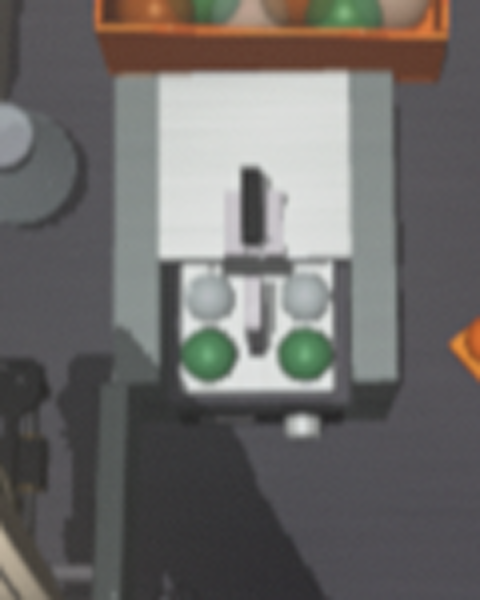

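View pics/e2.png

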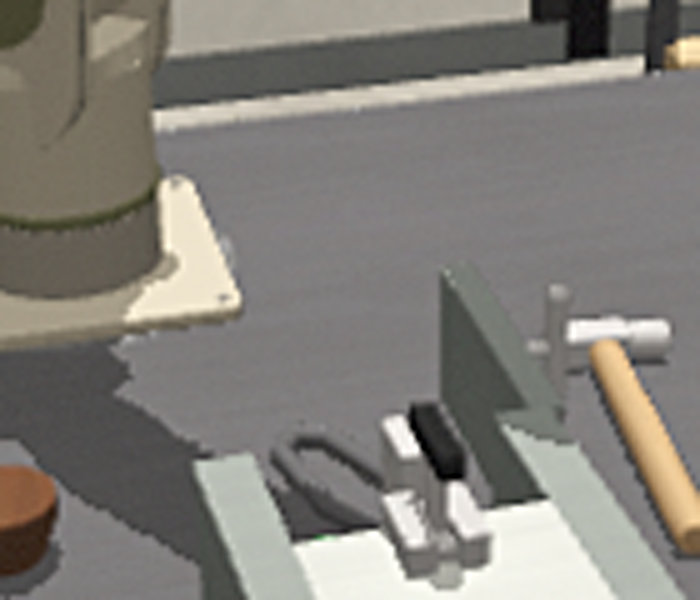

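Request:
arm_command:
  targets:
    - [120,-7,-140,233,-0.8,0,0]
    - [120,-7,-140,233,-1.59,0,0]
    - [120,-7,-140,233,-1.59,0,0]
    - [120,-7,-140,233,-1.59,0,0]
    - [120,-7,-140,233,-1.59,0,0]
    - [120,-7,-140,233,-1.59,0,0]
    - [120,-7,-140,233,-1.59,0,0]
    - [120,-7,-140,233,-1.59,0,0]
    - [120,-7,-140,233,-1.59,0,0]
    - [120,-7,-140,233,-1.59,0,0]

```text
time: 6.75
ee_pos: [0.6824, 0.1045, 0.3275]
eef_rot: [-0.471, 0.527, 0.472, 0.527]
ft_force: [-0.6, -0.7, 0.2]
width: 0.0459
```

Request:
arm_command:
  targets:
    - [120,0,0,0,0,0,0]

```text
time: 6.85
ee_pos: [0.6824, 0.1045, 0.3278]
eef_rot: [-0.47, 0.528, 0.471, 0.528]
ft_force: [0.1, -0.5, 0.0]
width: 0.0458
```

```bash
python3 - <<'E'
from h import *
rel((.682,.1037,.33,92),(.682,.1037,.222,92))
E
```

```text
t 6.85 [0.6824 0.1045 0.3278] q [-0.4   0.47  0.29  1.08 -0.13  1.61  1.31] F [ 0.1 -0.5  0. ] w 0.0458
yaw 83.42 tilt x [-1.e-03  3.e-04 -1.e+00]
[-2.2, 0.3, -0.8] [-0.15, 0.0, -0.001]
[105.8, 0.2, -0.8] [-0.15, 0.0, -0.001]
```

Request:
arm_command:
  targets:
    - [120,0,0,-1,-0.15,0,0]
    - [120,0,0,-1,-0.15,0,0]
    - [120,40,0,-1,-0.15,0,0]
    - [120,70,0,-1,-0.15,0,0]
    - [120,95,0,-1,-0.15,0,0]
    - [120,105,0,-1,-0.15,0,0]
    - [120,105,0,-1,-0.15,0,0]

```text
time: 7.55
ee_pos: [0.6817, 0.1036, 0.222]
eef_rot: [-0.507, 0.493, 0.508, 0.492]
ft_force: [-0.1, 0.5, -0.0]
width: 0.0462
```

```bash
python3 - <<'E'
from h import *
rel((.682,.1037,.222,92))
b=camera("scene")[:,:,::-1]
crop("s",b,280,140,400,240,6,"pics/f1.png")
E
```

```text
t 7.55 [0.6817 0.1036 0.222 ] q [-0.39  0.48  0.26  1.28 -0.12  1.4   1.46] F [-0.1  0.5 -0. ] w 0.0462
yaw 91.65 tilt x [-2.5e-03 -4.0e-04 -1.0e+00]
[0.0, -0.3, 0.1] [-0.006, -0.0, -0.003]
```

View pics/f1.png

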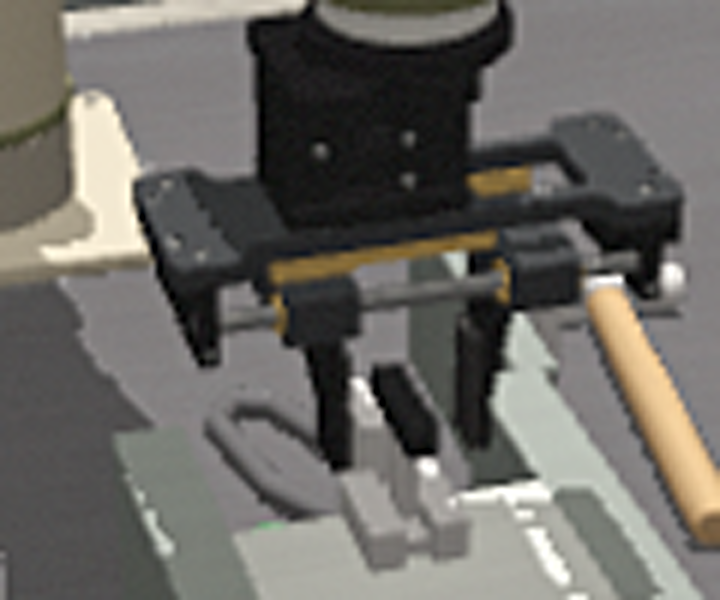

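Request:
arm_command:
  targets:
    - [200,0,0,0,0,0,0]
    - [255,0,0,0,0,0,0]
    - [255,0,0,0,0,0,0]
    - [255,0,0,0,0,0,0]
    - [255,0,0,0,0,0,0]
    - [255,0,0,0,0,0,0]
    - [255,0,0,0,0,0,0]
    - [255,0,0,0,0,0,0]
  newtons: 50

```text
time: 8.4
ee_pos: [0.6825, 0.1038, 0.2236]
eef_rot: [-0.508, 0.492, 0.508, 0.492]
ft_force: [0.4, 1.3, 2.6]
width: 0.0135
```

Request:
arm_command:
  targets:
    - [255,-5,0,0,0,0,0]
    - [255,-10,0,0,0,0,0]
    - [255,-15,0,0,0,0,0]
    - [255,-20,0,0,0,0,0]
    - [255,-20,0,0,0,0,0]
    - [255,-20,0,0,0,0,0]

```text
time: 9.0
ee_pos: [0.6822, 0.1037, 0.2429]
eef_rot: [-0.508, 0.492, 0.508, 0.492]
ft_force: [3.0, 4.1, -9.7]
width: 0.0136
```

Request:
arm_command:
  targets:
    - [255,0,0,0,0.15,0,0]
    - [255,0,0,0,0.29,0,0]
    - [255,0,0,0,0.43,0,0]
    - [255,0,0,0,0.57,0,0]
    - [255,0,0,0,0.71,0,0]
    - [255,0,0,0,0.85,0,0]
    - [255,0,0,0,0.99,0,0]
    - [255,0,0,0,1.13,0,0]
    - [255,0,0,0,1.27,0,0]
    - [255,0,0,0,1.41,0,0]

```text
time: 10.0
ee_pos: [0.6818, 0.1031, 0.2427]
eef_rot: [-0.066, 0.705, 0.066, 0.703]
ft_force: [0.7, 0.6, -8.7]
width: 0.0137
```

Request:
arm_command:
  targets:
    - [255,0,0,0,0.08,0,0]
    - [255,0,0,0,0.16,0,0]
    - [255,0,0,0,0.16,0,0]

```text
time: 10.3
ee_pos: [0.6817, 0.1031, 0.2426]
eef_rot: [-0.011, 0.708, 0.011, 0.706]
ft_force: [-0.5, 1.1, -8.8]
width: 0.0133
```

```bash
python3 - <<'E'
from h import *
rel((.682,.1037,.242,2))
b=camera("scene")[:,:,::-1]
crop("s",b,280,140,400,240,6,"pics/g1.png")
E
```

```text
t 10.3 [0.6817 0.1031 0.2426] q [-0.57  0.51  0.54  1.26 -0.25  1.45 -0.03] F [-0.5  1.1 -8.8] w 0.0133
yaw 1.82 tilt x [-2.1e-03 -7.0e-04 -1.0e+00]
[0.6, 0.6, 0.3] [-0.003, -0.002, 0.001]
```

View pics/g1.png

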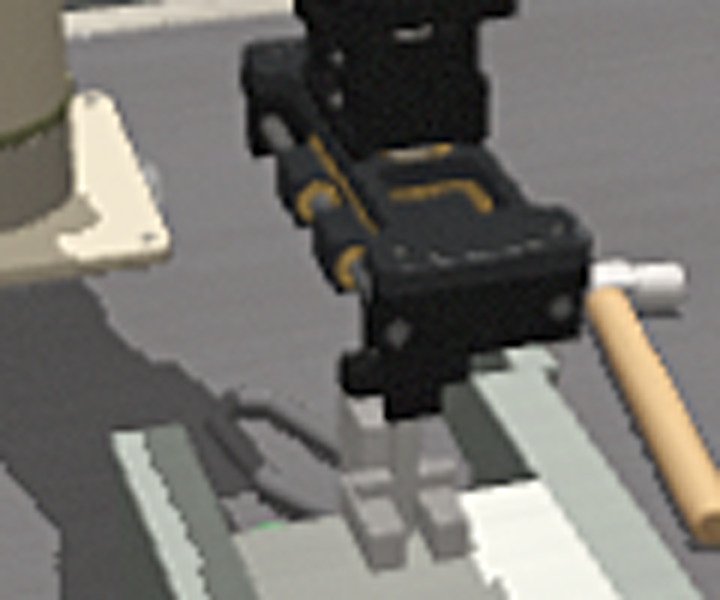

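Request:
arm_command:
  targets:
    - [255,3,0,0,0,0,0]
    - [255,5,0,0,0,0,0]
    - [255,5,0,0,0,0,0]
    - [130,5,0,0,0,0,0]
    - [130,5,0,0,0,0,0]
    - [130,5,0,0,0,0,0]
    - [130,5,0,0,0,0,0]
    - [130,-30,0,0,0,0,0]
    - [130,-70,0,0,0,0,0]
    - [130,-80,0,0,0,0,0]

```text
time: 11.35
ee_pos: [0.6837, 0.1032, 0.3286]
eef_rot: [-0.011, 0.705, 0.012, 0.709]
ft_force: [1.0, -0.1, 1.0]
width: 0.0421
```

```bash
python3 - <<'E'
from h import *
rel((.620,.1016,.32,-88))
b=camera("scene")[:,:,::-1]
crop("s",b,280,140,400,240,6,"pics/g2.png")
E
```

```text
t 11.35 [0.6837 0.1032 0.3286] q [-0.55  0.49  0.55  1.1  -0.25  1.61 -0.03] F [ 1.  -0.1  1. ] w 0.0421
yaw 1.92 tilt x [ 0.0068  0.0011 -1.    ]
[8.1, 0.5, -63.8] [1.569, 0.005, -0.006]
```

View pics/g2.png

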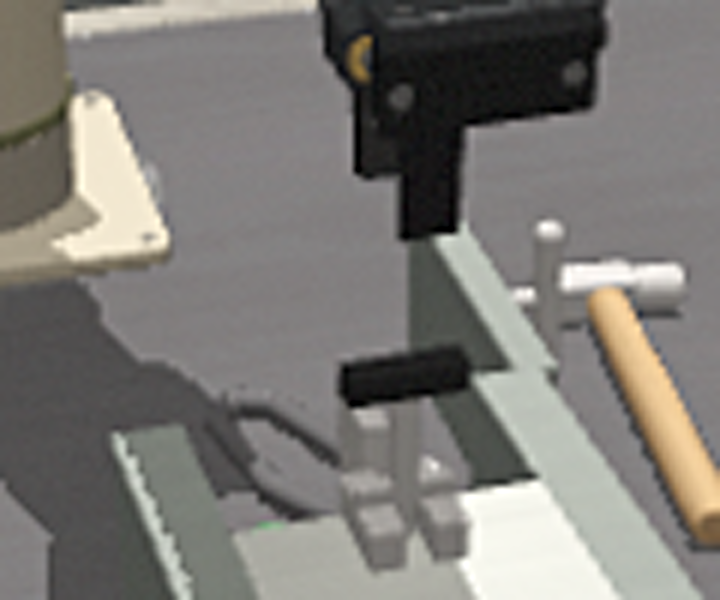

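Request:
arm_command:
  targets:
    - [130,4,0,-64,0.5,0,0]
    - [130,4,0,-64,1,0,0]
    - [130,4,0,-64,1.57,0,0]
    - [130,4,0,-64,1.57,0,0]
    - [130,4,0,-64,1.57,0,0]
    - [130,4,0,-64,1.57,0,0]
    - [130,4,0,-64,1.57,0,0]
    - [130,4,0,-64,1.57,0,0]
    - [130,4,0,-64,1.57,0,0]
    - [130,4,0,-64,1.57,0,0]

```text
time: 12.4
ee_pos: [0.6182, 0.1013, 0.3183]
eef_rot: [0.475, 0.524, -0.475, 0.524]
ft_force: [-0.1, -0.3, 0.3]
width: 0.0426
```

Request:
arm_command:
  targets:
    - [130,0,0,0,0.09,0,0]
    - [130,0,0,0,0.09,0,0]
    - [130,0,0,0,0.09,0,0]

```text
time: 12.7
ee_pos: [0.6183, 0.1014, 0.3187]
eef_rot: [0.495, 0.504, -0.496, 0.504]
ft_force: [-0.3, 0.3, -0.8]
width: 0.0427
```

```bash
python3 - <<'E'
from h import *
rel((.620,.1016,.32,-88),(.620,.1016,.175,-88))
E
```

```text
t 12.7 [0.6183 0.1014 0.3187] q [-0.83  0.38  0.82  1.33 -0.27  1.55 -1.59] F [-0.3  0.3 -0.8] w 0.0427
yaw -89.02 tilt x [-6.e-04 -2.e-04 -1.e+00]
[-1.3, 1.7, -0.2] [-0.018, 0.0, 0.001]
[143.7, 1.8, -0.2] [-0.018, 0.0, 0.001]
```

Request:
arm_command:
  targets:
    - [130,40,2,0,-0.018,0,0]
    - [130,80,2,0,-0.018,0,0]
    - [130,115,2,0,-0.018,0,0]
    - [130,135,2,0,-0.018,0,0]
    - [130,143,2,0,-0.018,0,0]
    - [130,143,2,0,-0.018,0,0]
    - [130,143,2,0,-0.018,0,0]

```text
time: 13.4
ee_pos: [0.6211, 0.1013, 0.1775]
eef_rot: [0.492, 0.508, -0.491, 0.508]
ft_force: [-0.0, 0.3, 0.4]
width: 0.0424
```

```bash
python3 - <<'E'
from h import *
rel((.620,.1016,.175,-88))
b=camera("scene")[:,:,::-1]
crop("s",b,280,140,400,240,6,"pics/i1.png")
E
```

```text
t 13.4 [0.6211 0.1013 0.1775] q [-0.82  0.45  0.78  1.55 -0.32  1.28 -1.53] F [-0.   0.3  0.4] w 0.0424
yaw -88.12 tilt x [ 1.4e-03  4.0e-04 -1.0e+00]
[2.5, -1.1, -0.3] [-0.002, -0.0, -0.001]
```

View pics/i1.png

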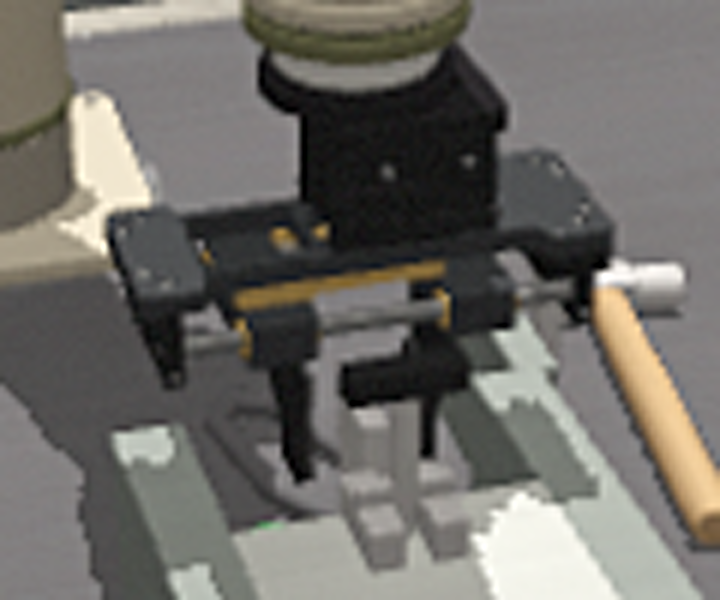

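Handle is between the fingers. Close at 60 N.

Request:
arm_command:
  targets:
    - [200,2,0,0,0,0,0]
    - [255,2,0,0,0,0,0]
    - [255,2,0,0,0,0,0]
    - [255,2,0,0,0,0,0]
    - [255,2,0,0,0,0,0]
    - [255,2,0,0,0,0,0]
    - [255,2,0,0,0,0,0]
    - [255,2,0,0,0,0,0]
  newtons: 60

```text
time: 14.25
ee_pos: [0.6203, 0.1018, 0.1743]
eef_rot: [0.492, 0.508, -0.492, 0.508]
ft_force: [-1.4, 2.2, 0.8]
width: 0.0116
```

```bash
python3 - <<'E'
from h import *
s=read_state();p=s["ee_pos"];u=np.array([np.cos(.033),np.sin(.033)])
print((u))
q=p[:2]-.18*u
rel((q[0],q[1],p[2]+.002,-88),(q[0],q[1],p[2]+.03,-88))
E
```

```text
[0.99945555 0.03299401]
t 14.25 [0.6203 0.1018 0.1743] q [-0.82  0.45  0.78  1.55 -0.33  1.28 -1.53] F [-1.4  2.2  0.8] w 0.0116
yaw -88.13 tilt x [-3.e-04  6.e-04 -1.e+00]
[-1.9, -180.0, 0.1] [-0.002, -0.001, 0.0]
[-29.9, -180.0, 0.1] [-0.002, -0.001, 0.0]
```

Request:
arm_command:
  targets:
    - [255,-1,0,0,0,0,0]
    - [255,-2,0,0,0,0,0]
    - [255,-2,-6,0,0,0,0]
    - [255,-2,-15,0,0,0,0]
    - [255,-2,-27,0,0,0,0]
    - [255,-2,-40,0,0,0,0]

```text
time: 14.85
ee_pos: [0.5792, 0.0997, 0.176]
eef_rot: [0.492, 0.508, -0.492, 0.508]
ft_force: [-0.4, -0.0, -5.9]
width: 0.0116
```

```bash
python3 - <<'E'
from h import *
rel()
a=camera("top")[:,:,::-1];b=camera("scene")[:,:,::-1]
cv2.imwrite("pics/j0.png",a);crop("s",b,280,140,400,240,6,"pics/j1.png")
E
```

```text
t 14.85 [0.5792 0.0997 0.176 ] q [-0.89  0.35  0.8   1.66 -0.26  1.24 -1.58] F [-0.4 -0.  -5.9] w 0.0116
yaw -88.18 tilt x [-8.e-04 -1.e-04 -1.e+00]
```

View pics/j1.png

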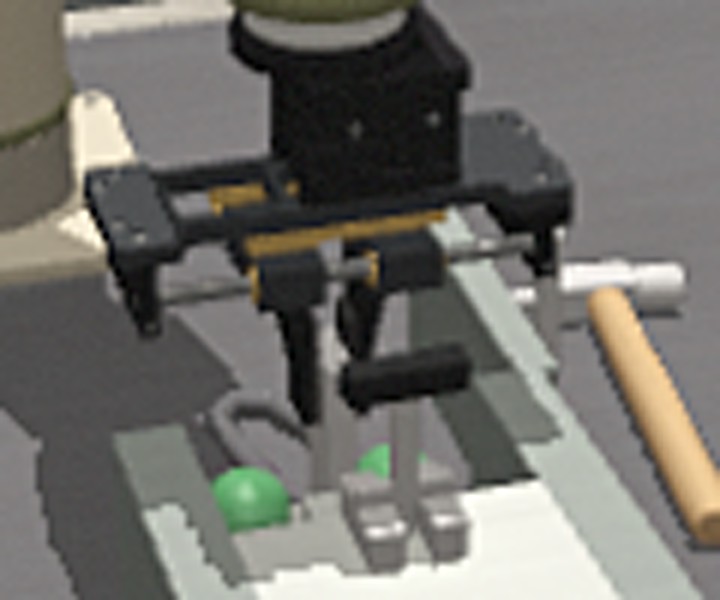

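Request:
arm_command:
  targets:
    - [255,0,-14,0,0,0,0]
    - [255,0,-29,0,0,0,0]
    - [255,0,-45,0,0,0,0]
    - [255,0,-62,0,0,0,0]
    - [255,0,-79,0,0,0,0]
    - [255,0,-96,0,0,0,0]
    - [255,0,-112,0,0,0,0]
    - [255,0,-126,0,0,0,0]
    - [255,0,-136,0,0,0,0]
    - [255,0,-140,0,0,0,0]

```text
time: 15.95
ee_pos: [0.4396, 0.0954, 0.1762]
eef_rot: [0.492, 0.508, -0.492, 0.508]
ft_force: [0.2, -0.6, -6.6]
width: 0.0118
```

```bash
python3 - <<'E'
from h import *
rel()
a=camera("top")[:,:,::-1];b=camera("scene")[:,:,::-1]
cv2.imwrite("pics/k0.png",a);crop("s",b,260,100,400,240,5,"pics/k1.png")
E
```

```text
t 15.95 [0.4396 0.0954 0.1762] q [-1.11 -0.08  0.78  2.    0.06  1.2  -1.89] F [ 0.2 -0.6 -6.6] w 0.0118
yaw -88.15 tilt x [-6.0e-04  1.4e-03 -1.0e+00]
```

View pics/k1.png

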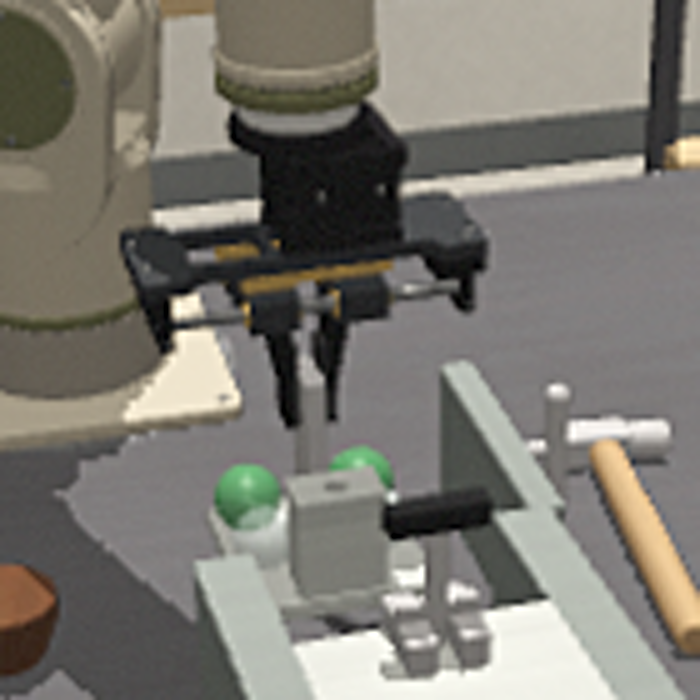

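```bash
python3 - <<'E'
from h import *
print(ray("scene",(337/5+260-.4,487/5+100-.4),.166))
a=read_state()["ee_pos"];u=np.array([np.cos(.034),np.sin(.034)])
print("pred hole",a[:2]+(.057+.0047)*u)
c=np.array([.446,-.3025]);b=np.radians(-3);t=c-.0202*np.array([np.cos(b),np.sin(b)])
rel((.440,.095,.22,-88),(t[0],t[1],.22,-93))
E
```

```text
[0.5030913  0.09962936 0.166     ]
pred hole [0.50191809 0.09764632]
t 16.05 [0.4403 0.0955 0.1764] q [-1.11 -0.08  0.78  2.    0.06  1.2  -1.89] F [ 0.6 -0.3 -6.9] w 0.0116
yaw -88.16 tilt x [-1.0e-04  1.2e-03 -1.0e+00]
[-43.6, -0.3, 0.5] [-0.003, -0.001, 0.0]
[-44.1, -27.2, 396.3] [0.085, -0.001, 0.0]
```

Request:
arm_command:
  targets:
    - [255,-12,0,0,0,0,0]
    - [255,-28,0,0,0,0,0]
    - [255,-40,0,8,0,0,0]
    - [255,-44,-2,25,0,0,0]
    - [255,-44,-4,50,0.01,0,0]
    - [255,-44,-6,80,0.02,0,0]
    - [255,-44,-8,112,0.03,0,0]
    - [255,-44,-11,144,0.035,0,0]
    - [255,-44,-13,176,0.04,0,0]
    - [255,-44,-15,208,0.05,0,0]

```text
time: 17.05
ee_pos: [0.4307, -0.1164, 0.2195]
eef_rot: [-0.505, -0.495, 0.505, -0.494]
ft_force: [0.6, -0.1, -6.7]
width: 0.0116
```

```bash
python3 - <<'E'
from h import *
c=np.array([.446,-.3025]);b=np.radians(-3);t=c-.0202*np.array([np.cos(b),np.sin(b)])
rel((t[0],t[1],.22,-93))
E
```

```text
t 17.05 [ 0.4307 -0.1164  0.2195] q [-0.95 -0.24  1.    1.95  0.2   1.33 -1.6 ] F [ 0.6 -0.1 -6.7] w 0.0116
yaw -91.19 tilt x [-1.2e-03  9.0e-04 -1.0e+00]
[-0.7, -1.0, 185.1] [0.032, -0.001, 0.001]
```

Request:
arm_command:
  targets:
    - [255,0,0,32,0.01,0,0]
    - [255,0,0,64,0.015,0,0]
    - [255,0,0,94,0.02,0,0]
    - [255,0,0,122,0.025,0,0]
    - [255,0,-1,148,0.03,0,0]
    - [255,0,-1,168,0.032,0,0]
    - [255,0,-1,180,0.032,0,0]
    - [255,0,-1,184,0.032,0,0]
    - [255,0,-1,184,0.032,0,0]

```text
time: 17.95
ee_pos: [0.4263, -0.2982, 0.2201]
eef_rot: [-0.513, -0.487, 0.513, -0.486]
ft_force: [-0.6, 1.0, -6.5]
width: 0.0112
```

```bash
python3 - <<'E'
from h import *
c=np.array([.446,-.3025]);b=np.radians(-3);t=c-.0202*np.array([np.cos(b),np.sin(b)])
rel((t[0],t[1],.22,-93),(t[0],t[1],.109,-93))
b=camera("scene")[:,:,::-1];crop("s",b,120,120,300,300,4,"pics/l1.png")
E
```

```text
t 17.95 [ 0.4263 -0.2982  0.2201] q [-0.61  0.21  1.29  1.78 -0.21  1.3  -0.89] F [-0.6  1.  -6.5] w 0.0112
yaw -93.03 tilt x [-0.001  0.    -1.   ]
[0.1, -0.3, 3.2] [-0.001, 0.0, 0.001]
[111.1, -0.2, 3.2] [-0.001, 0.0, 0.001]
```

View pics/l1.png

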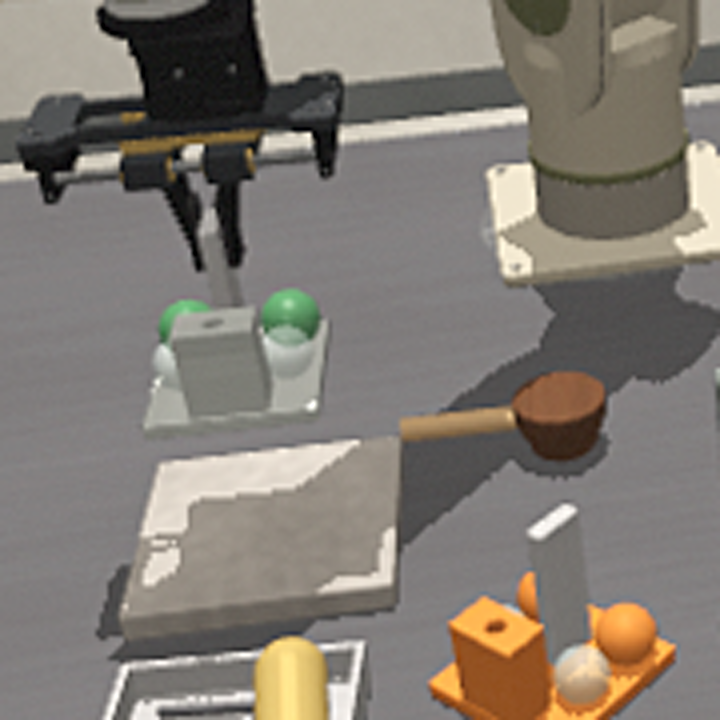

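```bash
python3 - <<'E'
from h import *
f=lambda x,y:(x/4+120-.4,y/4+120-.4)
zu=.2201-.1063+.022
h=ray("scene",f(212,322),zu+.074);L=ray("scene",f(145,432),zu);Rr=ray("scene",f(318,412),zu)
print(h,L,Rr,(L+Rr)/2,np.degrees(np.arctan2((Rr-L)[1],(Rr-L)[0]))-90,np.linalg.norm(L-Rr))
p=read_state()["ee_pos"];u=np.array([np.cos(-.0524),np.sin(-.0524)]);print("pred hole",p[:2]+.0617*u,"rear mid",p[:2]+(.0202+.0575)*u)
E
```

```text
[ 0.48678208 -0.29983399  0.2098    ] [ 0.48809601 -0.35678463  0.1358    ] [ 0.49345387 -0.24653872  0.1358    ] [ 0.49077494 -0.30166168  0.1358    ] -2.782335252659365 0.11037602868034474
pred hole [ 0.4885156 -0.3004582] rear mid [ 0.50449364 -0.30129622]
```

Request:
arm_command:
  targets:
    - [255,10,0,2,0,0,0]
    - [255,25,0,3,0,0,0]
    - [255,42,0,3,0,0,0]
    - [255,60,0,3,0,0,0]
    - [255,75,0,3,0,0,0]
    - [255,88,0,3,0,0,0]
    - [255,97,0,3,0,0,0]
    - [255,103,0,3,0,0,0]
    - [255,106,0,3,0,0,0]
    - [255,106,0,3,0,0,0]

```text
time: 19.0
ee_pos: [0.4278, -0.2998, 0.1143]
eef_rot: [-0.512, -0.487, 0.512, -0.487]
ft_force: [0.3, -0.3, -6.4]
width: 0.0112
```

```bash
python3 - <<'E'
from h import *
c=np.array([.446,-.3025]);b=np.radians(-3);t=c-.0202*np.array([np.cos(b),np.sin(b)])
rel((t[0],t[1],.1063,-93))
b=camera("scene")[:,:,::-1];crop("s",b,120,160,260,300,5,"pics/m1.png")
E
```

```text
t 19.0 [ 0.4278 -0.2998  0.1143] q [-0.44  0.37  1.15  1.91 -0.37  1.11 -0.76] F [ 0.3 -0.3 -6.4] w 0.0112
yaw -92.86 tilt x [-1.e-04  0.e+00 -1.e+00]
[8.0, -1.9, 1.7] [0.002, -0.0, 0.0]
```

View pics/m1.png

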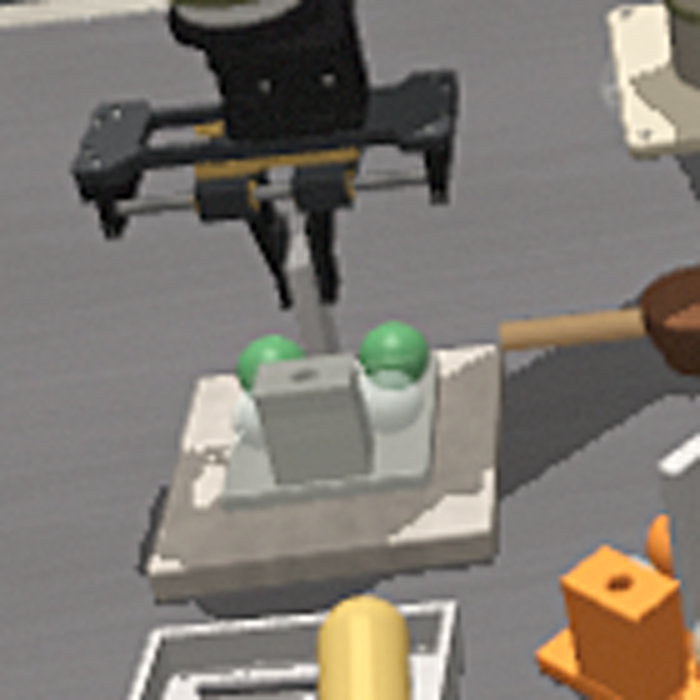

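```bash
python3 - <<'E'
from h import *
p=read_state()["ee_pos"];u=np.array([np.cos(-.05),np.sin(-.05)]);v=np.array([-u[1],u[0]])
zu=p[2]-.1063+.022;c=p[:2]+.0202*u
def P(x,y,z):
    q=c+x*u+y*v;r=proj("scene",[q[0],q[1],zu+z]);return ((r-[120-.4,160-.4])*5).round(0)
for n,a in dict(hole=(.0415,0,.074),RLbot=(.0575,.055,0),RRbot=(.0575,-.055,0),FL=(-.0575,.055,0),bladetop=(-.0155+.018,0,.118),bladebot=(-.0155+.018,0,.03)).items(): print(n,P(*a))
E
```

```text
hole [300. 375.]
RLbot [426. 490.]
RRbot [219. 516.]
FL [438. 370.]
bladetop [291. 267.]
bladebot [323. 400.]
```

Request:
arm_command:
  targets:
    - [255,2,-1,1,0,0,0]
    - [255,4,-2,1,0,0,0]
    - [255,5,-2,1,0,0,0]
    - [255,6,-2,1,0,0,0]
    - [255,6,-2,1,0,0,0]

```text
time: 19.55
ee_pos: [0.4257, -0.3005, 0.1082]
eef_rot: [0.512, 0.488, -0.512, 0.487]
ft_force: [0.1, 0.2, -6.2]
width: 0.0118
```

```bash
python3 - <<'E'
from h import *
rel()
b=camera("scene")[:,:,::-1];crop("s",b,140,180,240,290,6,"pics/n1.png")
E
```

```text
t 19.55 [ 0.4257 -0.3005  0.1082] q [-0.43  0.37  1.14  1.92 -0.38  1.1  -0.75] F [ 0.1  0.2 -6.2] w 0.0118
yaw -92.85 tilt x [-2.e-04  2.e-04 -1.e+00]
```

View pics/n1.png

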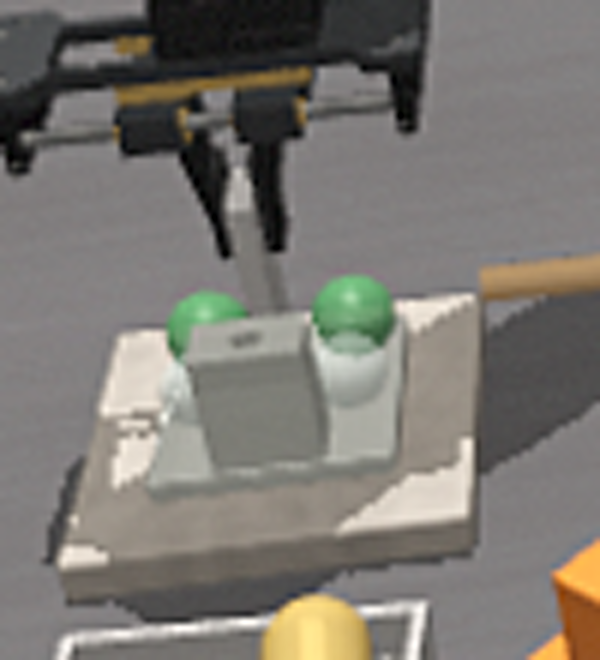

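```bash
python3 - <<'E'
from h import *
f=lambda x,y:(x/6+140-.4,y/6+180-.4)
for n,p,z in [("L",(152,492),.024),("R",(392,462),.024),("bRL",(62,570),.022),("bRR",(472,518),.022),("bFL",(118,333),.022),("bFR",(476,295),.022),("hole",(246,340),.098)]: print(n,ray("scene",f(*p),z).round(4))
p=read_state()["ee_pos"][:2];u=np.array([np.cos(-.05),np.sin(-.05)]);print(p+.0202*u,p+.0617*u,p+.0777*u)
E
```

```text
L [ 0.4901 -0.3571  0.024 ]
R [ 0.4956 -0.2498  0.024 ]
bRL [ 0.5342 -0.3921  0.022 ]
bRR [ 0.5436 -0.2146  0.022 ]
bFL [ 0.3512 -0.3855  0.022 ]
bFR [ 0.3637 -0.2094  0.022 ]
hole [ 0.4885 -0.3014  0.098 ]
[ 0.44589118 -0.30160853] [ 0.48733931 -0.30368266] [ 0.50331932 -0.30448233]
```

Request:
arm_command:
  targets:
    - [255,1,0,1.5,0,0,0]
    - [255,2,0,1.5,0,0,0]
    - [255,2.5,0,1.5,0,0,0]
    - [255,2.5,0,1.5,0,0,0]

```text
time: 20.0
ee_pos: [0.4256, -0.3024, 0.1063]
eef_rot: [0.512, 0.487, -0.512, 0.487]
ft_force: [-5.5, 1.8, 5.0]
width: 0.0116
```

Request:
arm_command:
  targets:
    - [255,-0.4,0,0,0,0,0]
    - [255,-0.4,0,0,0,0,0]
    - [180,-0.4,0,0,0,0,0]
    - [130,-0.4,0,0,0,0,0]
    - [130,-0.4,0,0,0,0,0]
    - [130,-0.4,0,0,0,0,0]
    - [130,-0.4,0,0,0,0,0]
    - [130,-0.4,0,0,0,0,0]

```text
time: 20.8
ee_pos: [0.4257, -0.3021, 0.1062]
eef_rot: [0.512, 0.487, -0.512, 0.487]
ft_force: [-0.6, 0.0, 0.6]
width: 0.0415
```

Request:
arm_command:
  targets:
    - [130,-15,0,0,0,0,0]
    - [130,-40,0,0,0,0,0]
    - [130,-80,0,0,0,0,0]
    - [130,-120,0,0,0,0,0]
    - [130,-150,0,0,0,0,0]

```text
time: 21.3
ee_pos: [0.4255, -0.3031, 0.2593]
eef_rot: [0.513, 0.486, -0.512, 0.488]
ft_force: [0.9, -0.3, -0.4]
width: 0.0424
```

```bash
python3 - <<'E'
from h import *
rel((.40,.05,.28,-93))
E
```

```text
t 21.3 [ 0.4255 -0.3031  0.2593] q [-0.62  0.15  1.28  1.72 -0.15  1.38 -0.93] F [ 0.9 -0.3 -0.4] w 0.0424
yaw -92.94 tilt x [ 1.6e-03 -6.0e-04 -1.0e+00]
[-21.0, -43.5, -351.3] [0.001, 0.001, -0.002]
```

Request:
arm_command:
  targets:
    - [130,-20,0,-40,0,0,0]
    - [130,-30,0,-85,0,0,0]
    - [130,-30,0,-130,0,0,0]
    - [130,-30,0,-175,0,0,0]
    - [130,-30,0,-215,0,0,0]
    - [130,-30,0,-240,0,0,0]
    - [130,-30,0,-240,0,0,0]

```text
time: 22.0
ee_pos: [0.4377, -0.0595, 0.2868]
eef_rot: [0.511, 0.489, -0.511, 0.489]
ft_force: [0.4, -0.3, 0.0]
width: 0.0428
```

```bash
python3 - <<'E'
from h import *
rel()
a=camera("top")[:,:,::-1];b=camera("scene")[:,:,::-1]
cv2.imwrite("pics/o0.png",a);cv2.imwrite("pics/o1.png",b)
crop("t",a,400,190,500,290,6,"pics/o2.png");crop("s",b,130,190,260,290,6,"pics/o3.png")
E
```

```text
t 22.0 [ 0.4377 -0.0595  0.2868] q [-0.9  -0.24  0.81  1.84  0.17  1.47 -1.74] F [ 0.4 -0.3  0. ] w 0.0428
yaw -92.59 tilt x [ 3.e-04  3.e-04 -1.e+00]
```

View pics/o2.png

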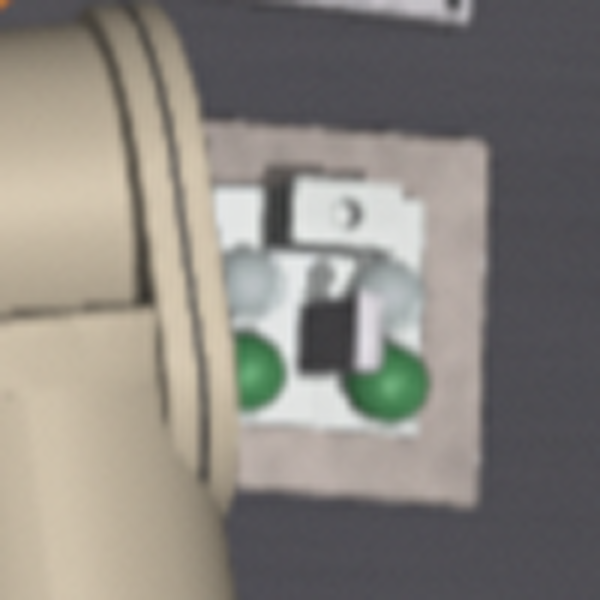

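View pics/o1.png

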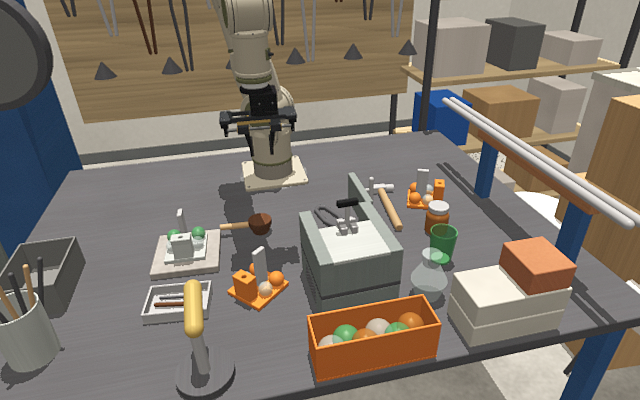

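View pics/o0.png

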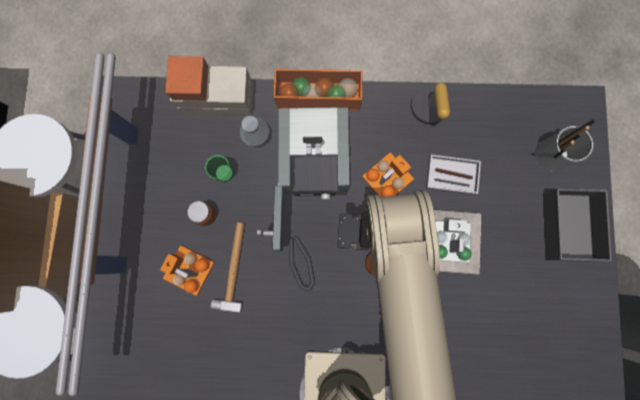

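Request:
arm_command:
  targets:
    - [130,-10,0,-40,0,0,0]
    - [130,-20,0,-85,0,0,0]
    - [130,-30,0,-130,0,0,0]
    - [130,-40,0,-170,0,0,0]
    - [130,-40,0,-170,0,0,0]
    - [130,-40,0,-170,0,0,0]

```text
time: 22.7
ee_pos: [0.4466, 0.1063, 0.3266]
eef_rot: [-0.512, -0.487, 0.513, -0.487]
ft_force: [0.7, -0.6, -0.4]
width: 0.0423
```

```bash
python3 - <<'E'
from h import *
rel()
a=camera("top")[:,:,::-1]
cv2.imwrite("pics/p0.png",a)
crop("t",a,400,190,500,290,6,"pics/p2.png")
E
```

```text
t 22.7 [0.4466 0.1063 0.3266] q [-1.02 -0.14  0.62  1.73  0.08  1.53 -2.02] F [ 0.7 -0.6 -0.4] w 0.0423
yaw -92.92 tilt x [ 4.e-04 -8.e-04 -1.e+00]
```

View pics/p2.png

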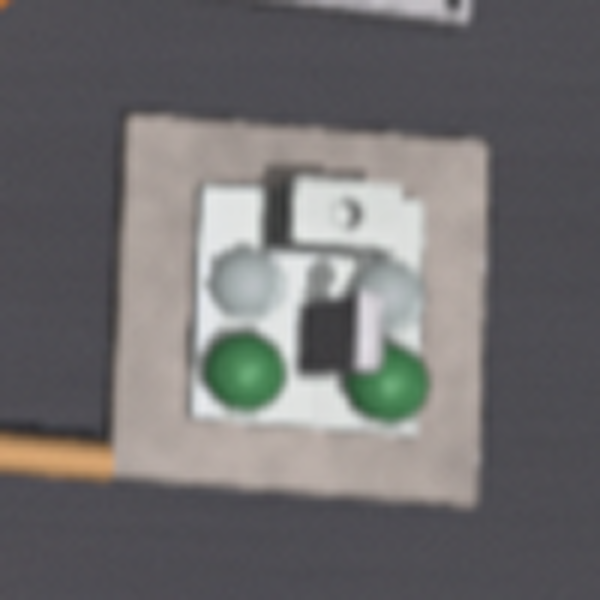

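View pics/o3.png

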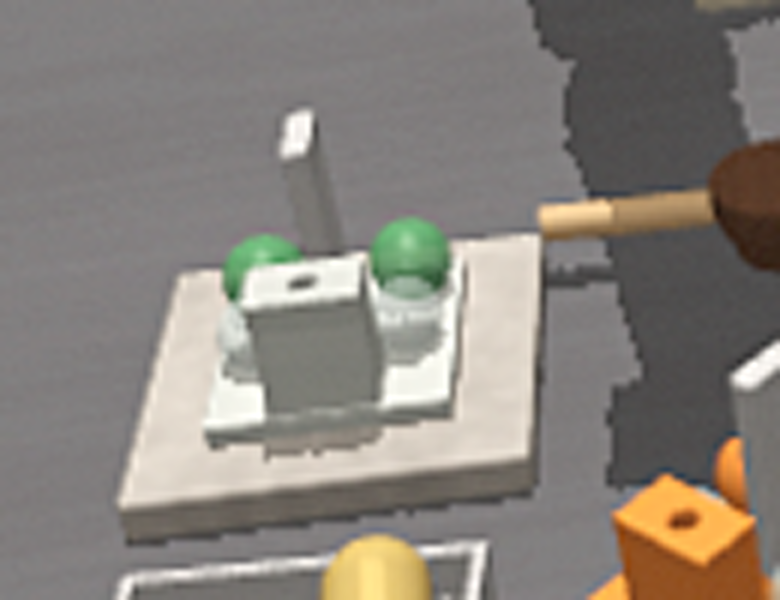

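```bash
python3 - <<'E'
from h import *
f=lambda x,y:(x/6+400-.4,y/6+190-.4)
for n,c,z in[("plate",[(203,184),(424,197),(418,438),(190,415)],.029),("board",[(128,115),(488,140),(478,507),(113,472)],.022)]:
    B=np.array([ray("top",f(*q),z) for q in c]);d=np.roll(B,-1,0)-B
    print(n,B.mean(0).round(4),np.linalg.norm(d,axis=1).round(3),((np.degrees(np.arctan2(d[:,1],d[:,0]))+45)%90-45).round(1))
E
```

```text
plate [ 0.4458 -0.3055  0.029 ] [0.108 0.118 0.111 0.114] [-1.9 -2.6 -4.2 -3.7]
board [ 0.4466 -0.3038  0.022 ] [0.178 0.18  0.178 0.176] [-2.6 -2.9 -3.9 -2.6]
```

```bash
python3 -c "
from bench import *
print(close_job())"
```

```text
the job is handed in; nothing more can be done
None
```

The job is done and was handed in at about 23 s of the 64 s allowed. The hand-in returned no verdict.

- **Door:** I swung it by its handle to about 90° (90.4° from the arm pose at the end of the swing). It was still open in the last pictures.
- **Plunger:** I lifted it 20 mm against roughly 9 N, turned it a quarter turn clockwise and let it down onto its cheeks. It stayed up with the T-bar crosswise in the last scene and top pictures.
- **Carrier:** I drew the one with green and clear balls out level for 180 mm and set it on the cooling board. The orange look-alikes were left alone. In the last top picture its plate centre is within about 2 mm of the board's centre and about 0.1° from its edges, which that picture can only resolve to about a degree. All four balls are in place.
- **Other things:** They look unmoved, and the gripper ended clear of everything.

**Disagreement:** While the carrier was in the air and being lowered, the scene view put the plate's rear edge about 10–14 mm off prediction. I put this down to picking the plate's top edge instead of its underside. The top view after release agreed with the prediction.

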